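# Tip the morning pastries into the display crate

### The arm

A 6-joint arm with a two-finger parallel gripper is mounted at the origin on the work surface. World frame = base frame: x ahead of the robot, y to its left, z up, the work surface at z = 0. Lengths are in m, angles in rad, forces in N, time in s.
With the tool pointing down it reaches from about 0.375 to 0.975 m from the base axis. Payload 3.8 kg.
Tool frame: the origin (TCP) lies at the very end of the fingers, on their centre line; the grasp point (between the pads) lies 19 mm behind it; z points along the fingers, y is the line along which they close (so a half turn about z gives the same grasp; the last joint's range is limited). The gripper opens to 85 mm and grips with 20 to 120 N. Pads are 22 mm wide; open, the fingers measure 114 mm over their backs; the gripper's body (76 mm by 85 mm) begins 54 mm behind the grasp point. The pads swing forward as they close: fully open they stand 13 mm farther back than shut.
Start: joints at [-1.328, 0.264, 1.604, -0, 1.274, -0.037], TCP at [0.186, -0.649, 0.231] pointing down, gripper open.
Joint ranges: [-2.63, 2.63], [-0.94, 2.18], [0.31, 2.57], [-1.31, 4.45], [0, 2.66], [-2.55, 2.55]. Speed limits (rad/s): [2.57, 2.57, 3.14, 3.14, 3.14, 3.14].

### API

Orientations are given as a rotation vector (axis times angle).
In Python, from workcell import bot, vision gives the robot as it stands. The module is installed in compiled form; this text tells all that it offers.
- The arm moves only by the tool play_rows, never from a script. Its argument "moves" is a list that holds one entry, the list of rows, each a list of 7 numbers: the turn, a rotation vector about the tool's x, y, z as a fraction of full scale, then the shift along the tool's x, y, z as a fraction of full scale, then the finger opening in mm, from 0 to 85.4. In form: [[[ax, ay, az, x, y, z, jaw], ...]]. A call has 1 to 5 rows; each row shifts and turns the commanded pose from where the row before left it, along the tool's axes as they then stand; what a row does not reach is not made up. Full scale, the value 1, is 0.1 m for a shift and 0.5 rad for a turn. A row lasts 1/12 s, in which the tool goes at most 41.7 mm and 7.16 degrees, less where a joint would pass 70% of its speed; a pose out of reach is approached as far as the arm can. A call with a number of a shift or a turn outside -1 to 1 is refused whole. A call with a gripper value outside its range is refused whole. The fingers move at their own pace and stop on an object; "newtons" is the grip in N (left out, the last holds). Time passes only in rows, so rows that do not move let the fingers close. It gives the time, the measured TCP pose, the force, the opening and the grip force at its end, in the units of the state.
- bot.read_state(): the state, without advancing time (a new reading comes with each control period).
- vision.read_camera(name): name is "side" or "top" or "wrist"; returns a dict with "image" (480x640x3 uint8, red, green, blue), "depth" (480x640 float32, m along the optical axis (not along the pixel's ray), 0 where there is no reading), "K" (3x3 intrinsics, pixels), "dist" ([k1, k2, p1, p2, k3] as OpenCV has them; the pictures are not rectified), "R" (3x3) and "t" (3): a world point X has camera coordinates R X + t. Camera axes: x right, y down, z forward; pixel columns grow to the right and rows downward; lengths in m; the calibration is good to about 2 mm. A picture is of the moment at which its call begins.
- bot.finish_job(): hands the job in; it is judged then, once.
The state is a dict: "time": time; "q": joint angles; "joint_vel": joint speeds; "joint_torque": joint torques, N m; "tool_pos": TCP position; "tcp_rot": TCP orientation; "wrist_force": force on the tool from outside, world axes, zero at the start; "torque": the same for the moment, N m; "width": opening from 0.0 (shut) to 1.0 (fully open); "grip_force": force on a finger pad.
Only numpy, scipy, OpenCV 4.12 (cv2) and the standard library are available. Lean on these libraries where they do the work, as an engineer would, in place of code of your own. Each camera call takes 0.05 s, during which the arm holds its last target. There are 200 camera calls.

### The job

Pick the pastry tray up by its black grip, carry it level to the empty pale wooden crate and tip all four pastries off its open front into that crate; while you tip, keep the tray's front edge low, within a hand's breadth (10 cm) above the crate's rim. Then set the empty tray back down flat and squarely on its cooling rack, as it lay, and let go. Do not touch the pastries with the gripper, and leave the ramekin, the price card and the spatula where they are.

Things in the scene. Friction and masses are not known exactly. Their poses are not given: they have to be found in the camera images.
- tray: Loose aluminium pastry tray, about 0.26 kg, level on the rack at first. Pan 170 mm long (its x), 140 mm wide (its y), floor 4 mm; walls 4 mm thick, topping out 24 mm above the underside, along the back (-x) and both long sides; the front (+x) is open, without a lip, so that pastries slide off over it. A black grip leans back from the back wall. Origin: centre of the pan's underside, z up.
- tray_grip (a point): Centre of the black flat grip, (-108, 0, 63) mm in the tray's frame. The grip is 60 mm wide (y), 12 mm thick, 80 mm long; it rises from the back wall, (-83, 0, 20) mm, leaning back 30 degrees from vertical to (-123, 0, 89) mm. To hold it squarely, fingers point down and 30 degrees towards the front, along its slope, and close on the 12 mm. About 80 N of grip carries the load.
- tray_lip (a point): Middle of the open front edge, on the floor's upper face: (85, 0, 4) mm in the tray's frame.
- rack: Fixed wire cooling rack, 230 mm (its x) by 160 mm (its y), its top 22 mm above the counter. Origin: centre of its foot. The tray starts on it, centred within 15 mm, with the tray's front towards the rack's +x, which looks roughly towards the crates.
- crate: Fixed pale wooden display crate, empty, open at the top: 190 mm (its x) by 210 mm (its y), 70 mm high, walls and floor 7 mm. Origin: centre of its underside. Goal of the pastries. It may stand nearer to or farther from the robot than the dark one.
- crate_full: Fixed dark wooden crate of the same size, already full of cookies; not to be used.
- danish_a: Round danish, 56 mm across, 30 mm high, dark berry filling, about 35 g, on the tray. Origin: centre of its underside.
- danish_b: Round danish, 56 mm across, 30 mm high, orange apricot filling, about 35 g, on the tray. Origin: centre of its underside.
- roll_a: Brown pastry roll, 60 x 36 x 26 mm, about 35 g, on the tray. Origin: centre of its underside.
- roll_b: Brown pastry roll, 60 x 36 x 26 mm, about 35 g, on the tray. Origin: centre of its underside. How readily any of the pastries slide varies: they may start at 33 degrees of tilt or only at 50, so watch or weigh whether all have gone.
- ramekin: White ramekin, 60 mm across, 40 mm high, between rack and crates; loose, leave it where it stands. Origin: centre of its underside.
- sign: Blank white price card with a red band on a steel foot, 60 mm wide, 67 mm high, between rack and crates; loose, leave it where it stands. Origin: centre of its underside.
- spatula: Spatula lying on the counter left of the crates; loose, leave it where it stands. Origin near its middle.

How it is judged:
On the way, in this order (a step that is already met when the one before it is completed fails the run):
1. the tray is lifted off the rack, level, with all four pastries aboard (height (world z) of tray above 0.05 m and angle between tray's own z axis and vertical below 0.2 rad and x of danish_a in the frame of tray between -0.095 and 0.095 m and y of danish_a in the frame of tray between -0.07 and 0.07 m and z of each of danish_a, danish_b, roll_a, roll_b in the frame of tray below 0.04 m and x of danish_b in the frame of tray between -0.095 and 0.095 m and y of danish_b in the frame of tray between -0.07 and 0.07 m and x of roll_a in the frame of tray between -0.095 and 0.095 m and y of roll_a in the frame of tray between -0.07 and 0.07 m and x of roll_b in the frame of tray between -0.095 and 0.095 m and y of roll_b in the frame of tray between -0.07 and 0.07 m), for 0.2 s.
2. all four pastries are in the pale crate, the tray still off the rack (x of danish_a in the frame of crate between -0.092 and 0.092 m and y of danish_a in the frame of crate between -0.102 and 0.102 m and z of each of danish_a, danish_b, roll_a, roll_b in the frame of crate below 0.072 m and x of danish_b in the frame of crate between -0.092 and 0.092 m and y of danish_b in the frame of crate between -0.102 and 0.102 m and x of roll_a in the frame of crate between -0.092 and 0.092 m and y of roll_a in the frame of crate between -0.102 and 0.102 m and x of roll_b in the frame of crate between -0.092 and 0.092 m and y of roll_b in the frame of crate between -0.102 and 0.102 m and height (world z) of tray above 0.05 m), for 0.2 s.
At the end, for the whole second after the job is handed in: All four pastries lie at rest inside the pale crate, below its rim; the tray lies at rest and level (within about 3 degrees) on the rack, centred within 30 mm along it and 25 mm across it and square to it within 15 degrees, released (x of danish_a in the frame of crate between -0.092 and 0.092 m and y of danish_a in the frame of crate between -0.102 and 0.102 m and z of each of danish_a, danish_b, roll_a, roll_b in the frame of crate below 0.072 m and x of danish_b in the frame of crate between -0.092 and 0.092 m and y of danish_b in the frame of crate between -0.102 and 0.102 m and x of roll_a in the frame of crate between -0.092 and 0.092 m and y of roll_a in the frame of crate between -0.102 and 0.102 m and x of roll_b in the frame of crate between -0.092 and 0.092 m and y of roll_b in the frame of crate between -0.102 and 0.102 m and linear speed of each of danish_a, danish_b, roll_a, roll_b below 0.05 m/s and x of tray in the frame of rack between -0.03 and 0.03 m and y of tray in the frame of rack between -0.025 and 0.025 m and z of tray in the frame of rack between 0.018 and 0.027 m and angle between tray's own z axis and vertical below 0.06 rad and angle between the x axis of tray and the x axis of rack, either way round below 0.26 rad and linear speed of tray below 0.03 m/s and contact force between the fingers and tray below 0.1 N); the robot touches nothing.
It fails at once if a pastry is touched by the robot (contact force between any of the fingers, the arm and danish_a above 0.3 N or contact force between any of the fingers, the arm and danish_b above 0.3 N or contact force between any of the fingers, the arm and roll_a above 0.3 N or contact force between any of the fingers, the arm and roll_b above 0.3 N).
It fails at once if the tray is tipped with its front edge more than 10 cm above the crate's rim (with 1 cm to spare: 18 cm above the counter) (angle between tray's own z axis and vertical above 0.45 rad and height (world z) of tray_lip above 0.18 m).
It fails at once if the ramekin, price card or spatula is shifted by more than 30 mm (distance of any of ramekin, sign, spatula from where it was at the start of the episode above 0.03 m).
It also fails if it takes over 54 s, if anything falls off the work surface, if the arm or the gripper's body presses on something with over 40 N, if the wrist force passes 120 N, or if a joint passes its speed limit or range.

## Working session

There is one attempt and no reset: what is moved stays moved. The work goes in short steps, Python scripts to look and compute and a tool call to move; the robot and the scene stay as the last step left them, time stands still between calls to the robot, and variables do not carry over. Pictures are saved under pics/ and viewed, at most 10 in all, crops included, and the job is handed in when it is done.

Besides the shell and the picture viewer there is one more tool, called after "Request:" by a JSON object that holds its "fn" and its "kwargs". play_rows: Moves the arm, as the interface text tells. Its arguments: {"type":"object","properties":{"moves":{"type":"array","items":{"type":"array","items":{"type":"array","items":{"type":"number"}}}},"newtons":{"type":"number"}},"required":["moves"]}

```bash
mkdir -p pics; cat > h.py <<'E'
import numpy as np, cv2
from scipy.spatial.transform import Rotation as Rn
from workcell import bot, vision
def cloud(c):
    h,w=c['depth'].shape
    u,v=np.meshgrid(np.arange(w),np.arange(h))
    p=cv2.undistortPoints(np.stack([u,v],-1).reshape(-1,1,2).astype(np.float32),c['K'],c['dist']).reshape(h,w,2)
    d=c['depth'][...,None]
    X=np.concatenate([p*d,d],-1)
    return (X-c['t'])@c['R']
def save(c,n): cv2.imwrite('pics/'+n,cv2.cvtColor(c['image'],cv2.COLOR_RGB2BGR))
E
python3 - <<'E'
from h import *
for n in ('top','side'):
    c=vision.read_camera(n); save(c,n+'0.png'); np.savez(n+'0.npz',**c)
    print(n,-c['R'].T@c['t'],c['R'][2],(c['depth']>0).mean())
print(bot.read_state())
E
```

```text
top [0.37086774 0.08019082 1.10936022] [ 0.18525125 -0.00104506 -0.98269063] 0.9959407552083334
side [0.17299522 0.90705194 0.6033482 ] [ 0.36236973 -0.79707962 -0.48306548] 0.9960481770833334
{'time': 0.1, 'q': array([-1.32787799e+00,  2.64694575e-01,  1.60523934e+00,  1.57706799e-06,
        1.27372583e+00, -3.68874330e-02]), 'joint_vel': array([ 0.00114881, -0.00137716, -0.0025658 ,  0.00077371, -0.00074089,
        0.00085233]), 'joint_torque': array([-1.35860239e-03, -5.16708505e+01, -3.68590987e+01, -5.05713547e-05,
        6.25696281e-03, -2.14540556e-06]), 'tool_pos': array([ 0.18625987, -0.6480967 ,  0.23007422]), 'tcp_rot': array([-3.10886175e+00, -4.37798041e-01,  3.31325549e-04]), 'wrist_force': array([-0.02455062,  0.55767594, -0.62124051]), 'torque': array([-0.00935646,  0.019112  , -0.00638136]), 'grip_force': 0.0, 'width': 1.0006379970388724}
```

View pics/top0.png

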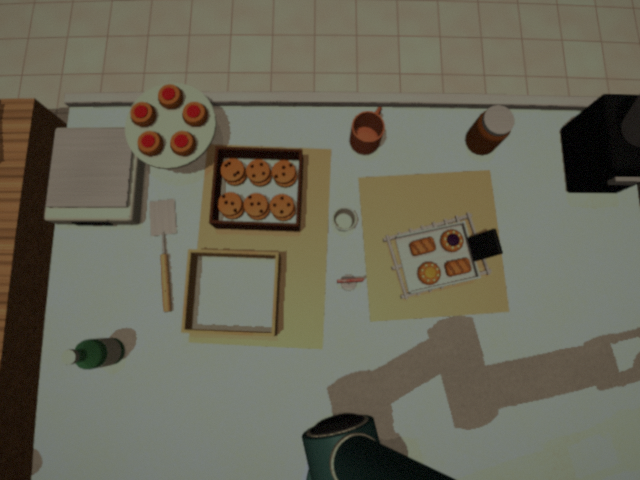

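View pics/side0.png

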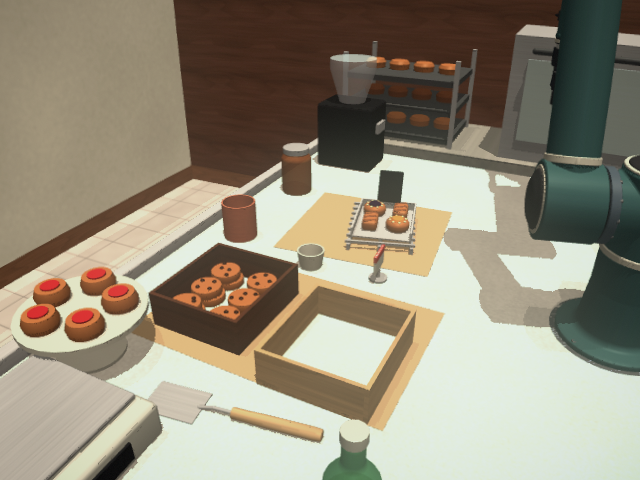

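The top view shows the pale crate at about (232,292), the dark crate at (258,188), and the tray and rack at (437,258). The black grip is at (484,245), the ramekin at (345,220), the sign at (350,282) and the spatula at (165,260). The side view agrees: grip at (390,186), pale crate in front at (337,350). Next I'll measure positions from the depth.

```bash
cat > m.py <<'E'
from h import *
T=dict(np.load('top0.npz'));S=dict(np.load('side0.npz'))
def rect(P,n):
    (c,s,a)=cv2.minAreaRect((P[:,:2]*1000).astype(np.float32)); print(n,len(P),'c',np.round(c,1),'s',np.round(s,1),'a',round(a,1),'z',np.round(np.percentile(P[:,2],[2,50,98])*1000,1))
for nm,c in (('top',T),('side',S)):
    P=cloud(c); I=c['image'].astype(int); hsv=cv2.cvtColor(c['image'],cv2.COLOR_RGB2HSV)
    z=P[...,2]; x=P[...,0]; y=P[...,1]
    table=(abs(z)<.01); print(nm,'table z',np.median(z[table]))
    reg=(x>.3)&(x<.75)&(y>-.4)&(y<.5)
    dark=(I.max(-1)<60)&reg&(y<-.05)&(z>.03)
    rect(P[dark],'grip')
    g=P[dark]; cen=g.mean(0); w,v=np.linalg.eigh(np.cov(g.T)); print('  cen',cen.round(4),'normal',v[:,0].round(3),'sd',np.sqrt(w).round(4))
    hi=reg&(z>.062)&(z<.08)&(y>.1)
    n,lab,st,ce=cv2.connectedComponentsWithStats(hi.astype(np.uint8))
    for i in range(1,n):
        if st[i,4]>60: rect(P[lab==i],'rim %s'%I[lab==i].mean(0).round())
    mid=reg&(z>.012)&(y<.08)&(~dark)&(z<.2)
    n,lab,st,ce=cv2.connectedComponentsWithStats(mid.astype(np.uint8))
    for i in range(1,n):
        if st[i,4]>40: rect(P[lab==i],'mid %s'%I[lab==i].mean(0).round())
    # tray top walls, floor pixels
    tr=reg&(y<-.05)&(y>-.35)&(z>.015)&(~dark)&(z<.09)
    print(' tray z hist',np.histogram(z[tr],bins=np.arange(.014,.08,.004)))
    rect(P[tr&(z>.038)&(hsv[...,1]<60)],'wall tops')
    rect(P[tr&(hsv[...,1]<60)],'low sat all')
E
python3 m.py
```

```text
top table z 0.00011754779723169528
grip 900 c [ 555.4 -283.3] s [111.2  68.9] a 55.5 z [ 36.2  76.8 113.5]
  cen [ 0.5459 -0.2912  0.0781] normal [-0.446  0.651  0.614] sd [0.0093 0.0177 0.0312]
rim [59. 41. 28.] 745 c [672.1 230.5] s [212.  161.2] a 88.4 z [63.1 69.7 73.9]
rim [111.  95.  62.] 1197 c [435.  281.5] s [213.  191.7] a 88.5 z [63.4 69.8 73.9]
mid [96. 95. 81.] 241 c [614.1  18.8] s [58.  57.9] a 25.3 z [12.8 36.6 43.1]
mid [111.  99.  79.] 4879 c [ 530.5 -206.7] s [162.  230.6] a 15.5 z [14.9 27.5 55.3]
mid [107.  73.  62.] 101 c [463.7   7.7] s [ 7.  59.6] a 3.9 z [28.5 65.6 70.8]
 tray z hist (array([ 177,  326, 1250,  977,   96,   53,   92,  334,  588,  668,  201,
         11,    0,    0,    1,    1]), array([0.014, 0.018, 0.022, 0.026, 0.03 , 0.034, 0.038, 0.042, 0.046,
       0.05 , 0.054, 0.058, 0.062, 0.066, 0.07 , 0.074, 0.078]))
wall tops 380 c [ 522.9 -202.1] s [140.8 172.8] a 12.4 z [38.7 45.5 49.9]
low sat all 3004 c [ 528.8 -205.8] s [159.4 226.6] a 15.6 z [16.4 25.9 47.6]
side table z 0.002297588768880737Traceback (most recent call last):
  File "m.py", li
[... 373 characters left out ...]
                                                      ~~~~~~~~~~~~~^^^^^^^^^^^^^^^^^^
    return _quantile_unchecked(
        a, q, axis, out, overwrite_input, method, keepdims, weights)
    return _ureduce(a,
                    func=_quantile_ureduce_func,
    ...<5 lines>...
                    overwrite_input=overwrite_input,
                    method=method)
    r = func(a, **kwargs)
    result = _quantile(arr,
                       quantiles=q,
    ...<2 lines>...
                       out=out,
                       weights=wgt)
    slices_having_nans = np.isnan(arr[-1, ...])
                                  ~~~^^^^^^^^^
IndexError: index -1 is out of bounds for axis 0 with size 0
```

```bash
python3 - <<'E'
import cv2
a=cv2.imread('pics/top0.png')[200:310,370:520];b=cv2.imread('pics/side0.png')[165:255,330:430]
a=cv2.resize(a,(800,587),interpolation=cv2.INTER_CUBIC); cv2.imwrite('pics/ca.png',a)
E
```

```text
(no output)
```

View pics/ca.png

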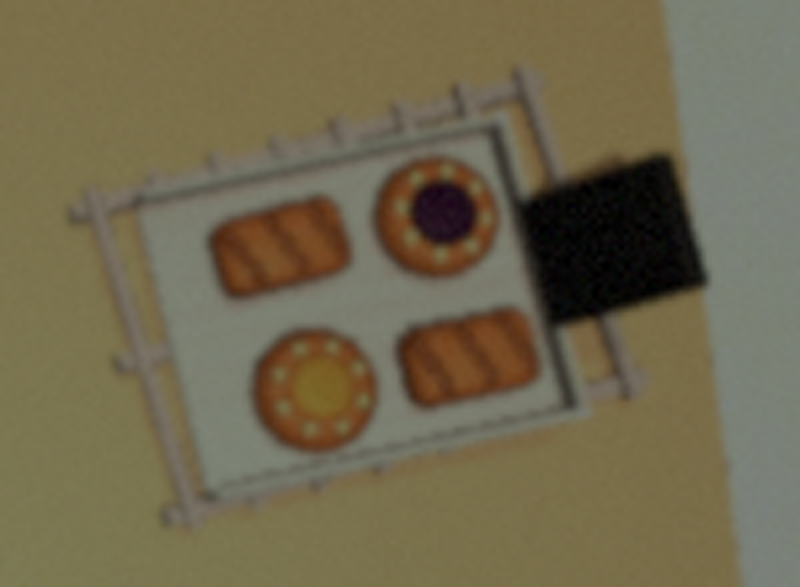

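The crop shows four pastries in two rows, front towards the left, and the grip centred near (615,240) in the crop. The rack's frame runs parallel to the tray to within a few degrees. I'll refine the grip and tray in both views.

```bash
cat > m2.py <<'E'
from m import *
E
sed -i '/^for nm/,$d' m.py; cat > m2.py <<'E'
from m import *
for nm,c in (('top',T),('side',S)):
    P=cloud(c); I=c['image'].astype(int); hsv=cv2.cvtColor(c['image'],cv2.COLOR_RGB2HSV)
    z=P[...,2]; x=P[...,0]; y=P[...,1]
    box=(x>.45)&(x<.65)&(y>-.38)&(y<-.24)&(z>.055)&(z<.125)
    G=P[box]; print(nm,'gripcol',I[box].mean(0))
    for k in range(3):
        cen=np.median(G,0); w,v=np.linalg.eigh(np.cov(G.T)); n=v[:,0]; d=(G-G.mean(0))@n; G=G[abs(d)<.006]
    n=n*np.sign(n[1]); print(' cen',G.mean(0).round(4),'n',n.round(3),'sd',np.sqrt(w).round(4),'yaw',np.degrees(np.arctan2(n[1],n[0])).round(1),'elev',np.degrees(np.arcsin(n[2])).round(1),len(G))
    rect(G,'grip'); 
    t=np.radians(102.4); wd=np.array([-np.sin(t),np.cos(t)]); q=G[:,:2]@wd; print(' width range',np.percentile(q,[1,99]).round(4),'mid',((np.percentile(q,1)+np.percentile(q,99))/2).round(4))
    if nm=='side':
        hi=(x>.3)&(x<.56)&(z>.062)&(z<.08)&(y>.14)&(y<.42); rect(P[hi],'rim')
        tr=(x>.35)&(x<.68)&(y<-.05)&(y>-.35)&(z>.016)&(z<.06); rect(P[tr],'tray+rack')
        k=tr&(z>.042)&(hsv[...,1]<50); rect(P[k],'walls')
    # side wall line fits (top edges): direction of long walls
    F=(x>.4)&(x<.66)&(y>-.32)&(y<-.09)&(z>.043)&(z<.05)&(hsv[...,1]<70)
    Q=P[F]
    for a in np.arange(98,108,1.): 
        t=np.radians(a); u=np.array([np.cos(t),np.sin(t)]); w2=np.array([-u[1],u[0]]); s=(Q[:,:2]-[.523,-.202])@w2; l=(Q[:,:2]-[.523,-.202])@u
        h1,e=np.histogram(s,bins=np.arange(-.09,.09,.003)); 
        print(a,np.sort(h1)[-4:],np.percentile(s,[1,99]).round(4),np.percentile(l,[1,99]).round(4),len(Q))
E
python3 m2.py
```

```text
top gripcol [18.55823293 15.7643909  12.29049531]
 cen [ 0.5448 -0.3042  0.092 ] n [-0.184  0.828  0.53 ] sd [0.0019 0.0171 0.0181] yaw 102.6 elev 32.0 563
grip 563 c [ 545.2 -301.9] s [60.1 42.1] a 12.6 z [ 62.   93.9 113.7]
 width range [-0.4968 -0.4384] mid -0.4676
98.0 [27 27 29 29] [-0.0749  0.0753] [-0.0882  0.0842] 337
99.0 [31 34 35 37] [-0.0736  0.0741] [-0.0873  0.0832] 337
100.0 [34 42 43 50] [-0.0724  0.0729] [-0.0864  0.0829] 337
101.0 [30 46 60 65] [-0.0712  0.0717] [-0.0855  0.0827] 337
102.0 [29 47 72 73] [-0.0704  0.0706] [-0.0846  0.0829] 337
103.0 [27 46 72 75] [-0.0701  0.0708] [-0.0844  0.0826] 337
104.0 [33 41 61 64] [-0.0708  0.0718] [-0.085   0.0835] 337
105.0 [33 39 46 50] [-0.0719  0.0728] [-0.0859  0.0846] 337
106.0 [31 34 34 35] [-0.073   0.0739] [-0.087   0.0858] 337
107.0 [27 27 29 30] [-0.0741  0.0752] [-0.0878  0.0868] 337
side gripcol [75.18220947 74.16212339 64.01147776]
 cen [ 0.5416 -0.3016  0.0879] n [-0.177  0.82   0.544] sd [0.0023 0.0176 0.0188] yaw 102.2 elev 33.0 527
grip 527 c [ 541.4 -301.4] s [60.4 43.5] a 13.0 z [ 58.4  88.9 114.3]
 width range [-0.4936 -0.4345] mid -0.464
rim 2865 c [432.7 279.6] s [215.  192.7] a 88.2 z [62.4 70.7 73.8]
tray+rack 2916 c [ 526.1 -202.4] s [160.9 224. ] a 15.4 z [18.1 34.6 57.8]
walls 372 c [ 520.1 -204.7] s [140.8 177.8] a 12.6 z [42.5 48.7 59.1]
98.0 [16 17 18 19] [-0.0705  0.0787] [-0.0902  0.0873] 228
99.0 [16 18 21 24] [-0.0696  0.0774] [-0.0892  0.0862] 228
100.0 [19 22 25 28] [-0.0687  0.0761] [-0.0882  0.0852] 228
101.0 [24 26 27 39] [-0.0676  0.0749] [-0.088   0.0845] 228
102.0 [21 28 30 41] [-0.0669  0.074 ] [-0.0878  0.0854] 228
103.0 [16 25 36 42] [-0.0671  0.0738] [-0.0871  0.0851] 228
104.0 [17 22 33 37] [-0.0682  0.0745] [-0.0874  0.0857] 228
105.0 [18 21 24 28] [-0.0693  0.0753] [-0.0875  0.0867] 228
106.0 [15 18 22 26] [-0.0704  0.0762] [-0.0881  0.0878] 228
107.0 [16 16 17 18] [-0.0716  0.0773] [-0.0887  0.0889] 228
```

```bash
cat > k.py <<'E'
from h import *
yaw=np.radians(102.5); u=np.array([np.cos(yaw),np.sin(yaw),0]); Z=np.array([0,0,1.])
tray=np.array([.5215,-.203,.022])
def trayR(y,p=0):   # yaw deg, pitch deg front down
    return (Rn.from_euler('z',y,degrees=True)*Rn.from_euler('y',p,degrees=True)).as_matrix()
s3=np.sin(np.radians(30)); c3=np.cos(np.radians(30))
# tool in tray frame for the square grasp: z=(.5,0,-.866), y=-(.866,0,.5), x=y×z
zt=np.array([s3,0,-c3]); yt=-np.array([c3,0,s3]); RT=np.stack([np.cross(yt,zt),yt,zt],1)
def to(R,p,n,st=None):
    st=st or bot.read_state(); Rc=Rn.from_rotvec(st['tcp_rot']).as_matrix(); pc=st['tool_pos']
    print('from',pc.round(4),'to',p.round(4),'shift(tool, /0.1)',(Rc.T@(p-pc)/.1/n).round(4),'shift in target axes',(R.T@(p-pc)/.1/n).round(4),'turn(/.5)',(Rn.from_matrix(Rc.T@R).as_rotvec()/.5/n).round(4),'per row n=',n)
E
python3 - <<'E'
from k import *
T=dict(np.load('top0.npz')); P=cloud(T).reshape(-1,3)
for lo in (.05,.1,.15,.2,.25):
    m=(P[:,0]>.4)&(P[:,1]<-.33)&(P[:,2]>lo)&(P[:,0]<1); Q=P[m]; 
    if len(Q): print(lo,len(Q),np.percentile(Q,[.5,99.5],axis=0).round(3).tolist())
R=trayR(102.5)@RT
g=np.array([.5455,-.3095,.086])+ (c3*Z-s3*u)*.003
tcp=g+.019*R[:,2]; print('tcp',tcp,'R',R.round(3).tolist())
to(R,tcp-.10*R[:,2],10); 
E
```

```text
0.05 6571 [[0.682, -0.663, 0.051], [0.868, -0.332, 0.297]]
0.1 5418 [[0.681, -0.642, 0.101], [0.868, -0.332, 0.299]]
0.15 3605 [[0.692, -0.628, 0.151], [0.868, -0.547, 0.3]]
0.2 1147 [[0.701, -0.62, 0.2], [0.862, -0.549, 0.304]]
0.25 310 [[0.745, -0.577, 0.25], [0.814, -0.549, 0.304]]
tcp [ 0.54376848 -0.30168963  0.07214359] R [[0.976, 0.187, -0.108], [0.216, -0.845, 0.488], [0.0, -0.5, -0.866]]
from [ 0.1863 -0.6481  0.2301] to [ 0.5546 -0.3505  0.1587] shift(tool, /0.1) [ 0.4362 -0.1841  0.0717] shift in target axes [ 0.424  -0.1469  0.1672] turn(/.5) [0.1043 0.0032 0.012 ] per row n= 10
```

Request:
{"fn": "play_rows", "kwargs": {"moves": [[[0, 0, 0, 0.29, -0.12, 0.048, 85], [0, 0, 0, 0.29, -0.12, 0.048, 85], [0, 0, 0, 0.29, -0.12, 0.048, 85], [0, 0, 0, 0.29, -0.12, 0.048, 85], [0, 0, 0, 0.29, -0.12, 0.048, 85]]], "newtons": 100}}

```text
time: 0.52
tool_pos: [0.3098, -0.5497, 0.2064]
tcp_rot: [-3.11, -0.437, 0.0]
wrist_force: [0.1, -0.2, -0.6]
width: 0.993
grip_force: 0.0
```

Request:
{"fn": "play_rows", "kwargs": {"moves": [[[0, 0, 0, 0.29, -0.12, 0.048, 85], [0, 0, 0, 0.29, -0.12, 0.048, 85], [0, 0, 0, 0.29, -0.12, 0.048, 85], [0, 0, 0, 0.29, -0.12, 0.048, 85], [0, 0, 0, 0.29, -0.12, 0.048, 85]]]}}

```text
time: 0.93
tool_pos: [0.4328, -0.4519, 0.1825]
tcp_rot: [-3.11, -0.438, 0.001]
wrist_force: [-0.8, -0.5, -1.0]
width: 0.994
grip_force: 0.0
```

Request:
{"fn": "play_rows", "kwargs": {"moves": [[[0.2, 0, 0.024, 0.29, -0.12, 0.048, 85], [0.2, 0, 0.024, 0, 0, 0, 85], [0.2, 0, 0.024, 0, 0, 0, 85], [0.2, 0, 0.024, 0, 0, 0, 85], [0.2, 0, 0.024, 0, 0, 0, 85]]]}}

```text
time: 1.35
tool_pos: [0.4571, -0.4336, 0.1789]
tcp_rot: [-2.625, -0.289, 0.094]
wrist_force: [-0.4, -0.6, 0.2]
width: 0.993
grip_force: 0.0
```

```bash
python3 - <<'E'
from k import *
s=bot.read_state(); print(s['q'].round(3),s['time'],s['width'])
R=trayR(102.5)@RT
g=np.array([.5455,-.3095,.086])+ (c3*Z-s3*u)*.003
to(R,g+(.019-.10)*R[:,2],5)
c=vision.read_camera('wrist'); save(c,'w1.png'); np.savez('w1.npz',**c)
E
```

```text
[-0.907  0.516  1.44   0.197  1.652  0.414] 1.35 0.9931094117466049
from [ 0.4571 -0.4336  0.1789] to [ 0.5546 -0.3505  0.1587] shift(tool, /0.1) [ 0.2275 -0.0864  0.0899] shift in target axes [ 0.2263 -0.0839  0.0949] turn(/.5) [ 0.008   0.006  -0.0012] per row n= 5
```

View pics/w1.png

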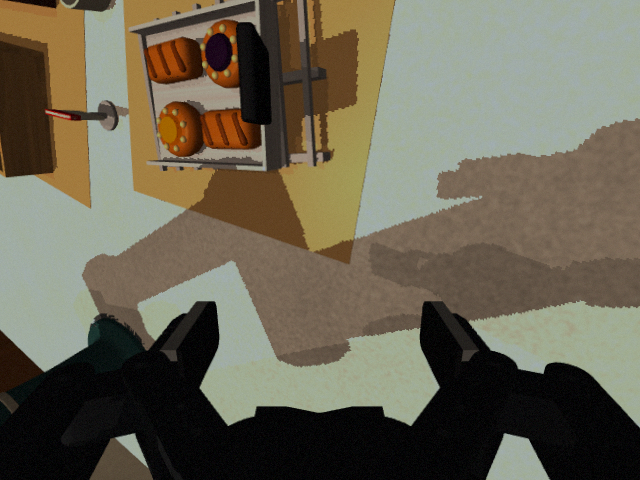

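The wrist view shows the grip edge-on at (254,72), with the fingers at (200,340) and (440,340). I'll go to the pre-grasp pose.

Request:
{"fn": "play_rows", "kwargs": {"moves": [[[0.008, 0.006, 0, 0.227, -0.086, 0.05, 85], [0.008, 0.006, 0, 0.227, -0.086, 0.05, 85], [0.008, 0.006, 0, 0.227, -0.086, 0.1, 85], [0.008, 0.006, 0, 0.227, -0.086, 0.1, 85], [0.008, 0.006, 0, 0.227, -0.086, 0.1, 85]]]}}

```text
time: 1.82
tool_pos: [0.5554, -0.3526, 0.1626]
tcp_rot: [-2.609, -0.28, 0.077]
wrist_force: [0.3, -0.2, -0.3]
width: 0.994
grip_force: 0.0
```

```bash
python3 - <<'E'
from k import *
R=trayR(102.5)@RT
g=np.array([.5455,-.3095,.086])+ (c3*Z-s3*u)*.003
to(R,g+.019*R[:,2],5)
c=vision.read_camera('wrist'); save(c,'w2.png'); np.savez('w2.npz',**c)
P=cloud(c); I=c['image']
x,y,z=P[...,0],P[...,1],P[...,2]
m=(x>.5)&(x<.6)&(y>-.36)&(y<-.27)&(z>.055)&(z<.115)&(I.max(-1)<60)
G=P[m]; w,v=np.linalg.eigh(np.cov(G.T)); print(len(G),G.mean(0).round(4),v[:,0].round(3),np.sqrt(w).round(4))
q=(G-g)@R; print('tool-frame extents about grasp pt',np.percentile(q,[1,50,99],axis=0).round(4).tolist())
print(-c['R'].T@c['t'])
E
```

```text
from [ 0.5554 -0.3526  0.1626] to [ 0.5438 -0.3017  0.0721] shift(tool, /0.1) [-0.0007 -0.0008  0.2089] shift in target axes [-6.000e-04  1.000e-04  2.089e-01] turn(/.5) [ 0.0017 -0.0001 -0.0017] per row n= 5
2000 [ 0.5526 -0.3188  0.1063] [-0.188  0.843  0.503] [0.0034 0.0102 0.0194]
tool-frame extents about grasp pt [[-0.0288, -0.0069, -0.0256], [0.0063, -0.0009, -0.0239], [0.0291, 0.0048, 0.0327]]
[ 0.6423152  -0.40681311  0.28538548]
```

View pics/w2.png

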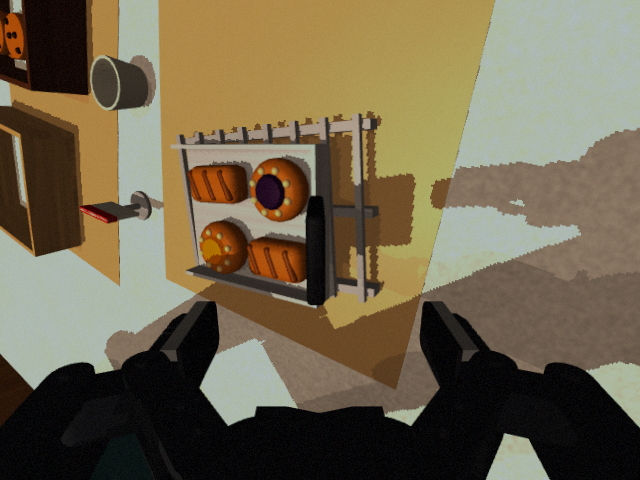

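The grip stands centred between the fingers (lateral ±29 mm, 1 mm off in the closing direction), and its top agrees with the text. I'll advance 108 mm and close.

Request:
{"fn": "play_rows", "kwargs": {"moves": [[[0, 0, 0, 0, -0.005, 0.25, 85], [0, 0, 0, 0, -0.005, 0.25, 85], [0, 0, 0, 0, 0, 0.25, 85], [0, 0, 0, 0, 0, 0.2, 85], [0, 0, 0, 0, 0, 0.13, 85]]]}}

```text
time: 2.28
tool_pos: [0.5414, -0.2981, 0.0676]
tcp_rot: [-2.607, -0.281, 0.081]
wrist_force: [0.5, 0.2, 0.1]
width: 0.998
grip_force: 0.0
```

Request:
{"fn": "play_rows", "kwargs": {"moves": [[[0, 0, 0, 0, 0, 0, 30], [0, 0, 0, 0, 0, 0, 20], [0, 0, 0, 0, 0, 0, 12], [0, 0, 0, 0, 0, 0, 0], [0, 0, 0, 0, 0, 0, 0]]], "newtons": 100}}

```text
time: 2.7
tool_pos: [0.544, -0.3016, 0.0716]
tcp_rot: [-2.611, -0.281, 0.074]
wrist_force: [-1.1, -0.1, -0.6]
width: 0.288
grip_force: 0.0
```

Request:
{"fn": "play_rows", "kwargs": {"moves": [[[0, 0, 0, 0, 0, 0, 0], [0, 0, 0, 0, 0, 0, 0], [0, 0, 0, 0, 0, 0, 0], [0, 0, 0, 0, 0, 0, 0], [0, 0, 0, 0, 0, 0, 0]]]}}

```text
time: 3.12
tool_pos: [0.5435, -0.3, 0.0722]
tcp_rot: [-2.608, -0.282, 0.075]
wrist_force: [-2.0, 1.1, 6.2]
width: 0.125
grip_force: 97.6
```

Request:
{"fn": "play_rows", "kwargs": {"moves": [[[0, 0, 0, 0, -0.04, -0.07, 0], [0, 0, 0, 0, -0.07, -0.12, 0], [0, 0, 0, 0, -0.1, -0.173, 0], [0, 0, 0, 0, -0.1, -0.173, 0], [0, 0, 0, 0, -0.1, -0.173, 0]]]}}

```text
time: 3.53
tool_pos: [0.543, -0.3002, 0.1532]
tcp_rot: [-2.61, -0.281, 0.077]
wrist_force: [-0.2, -0.7, -3.9]
width: 0.124
grip_force: 97.5
```

Request:
{"fn": "play_rows", "kwargs": {"moves": [[[0, 0, 0, 0, -0.1, -0.173, 0], [0, 0, 0, 0, -0.05, -0.087, 0], [0, 0, 0, 0, 0, 0, 0], [0, 0, 0, 0, 0, 0, 0], [0, 0, 0, 0, 0, 0, 0]]]}}

```text
time: 3.95
tool_pos: [0.5425, -0.2995, 0.1808]
tcp_rot: [-2.608, -0.28, 0.079]
wrist_force: [-1.0, 0.4, -4.2]
width: 0.125
grip_force: 97.6
```

```bash
cat >> k.py <<'E'
GT=np.array([.108,0,0])  # placeholder
def grasp_offset():
    # TCP in tray frame, from grasp: measured tcp minus tray pose at grasp
    Rt=trayR(102.5); return Rt.T@(np.array([.5436,-.3005,.0715])-tray)
def tcp_for_lip(lip,y,p):
    Rt=trayR(y,p); return Rt@RT, lip+Rt@(grasp_offset()-np.array([.085,0,.004]))
E
python3 - <<'E'
from k import *
s=bot.read_state(); print(s['q'].round(3),s['time'],s['tool_pos'],s['wrist_force'].round(2),s['torque'].round(2))
print('off',grasp_offset())
rot=(Rn.from_rotvec(s['tcp_rot'])*Rn.from_matrix(RT).inv()).as_matrix(); print('tray z axis if rigid',rot[:,2].round(3))
c=vision.read_camera('side'); save(c,'s2.png'); 
P=cloud(c); I=c['image']; x,y,z=P[...,0],P[...,1],P[...,2]
hsv=cv2.cvtColor(I,cv2.COLOR_RGB2HSV)
m=(x>.4)&(x<.66)&(y>-.30)&(y<-.09)&(z>.1)&(z<.2)&(hsv[...,1]<60)
print(m.sum(),np.percentile(P[m],[1,50,99],axis=0).round(3).tolist())
E
```

```text
[-0.712  0.459  1.524  0.301  1.589  0.584] 3.95 [ 0.54250468 -0.29945583  0.18075962] [-0.99  0.35 -4.23] [-0.83 -0.18 -0.  ]
off [-0.09997218 -0.00047328  0.0495    ]
tray z axis if rigid [0.002 0.004 1.   ]
1632 [[0.435, -0.298, 0.133], [0.529, -0.211, 0.139], [0.599, -0.106, 0.197]]
```

View pics/s2.png

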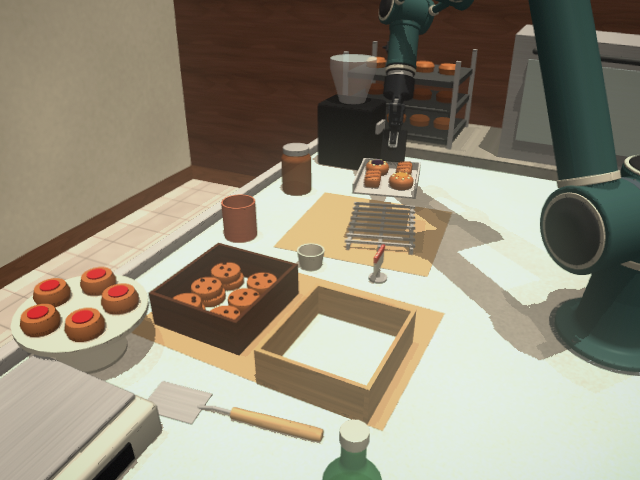

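The tray is level at 0.131 m with all four pastries aboard, and the rack is clear to see. Now I'll work out the carry, and measure the bare rack from both views.

```bash
python3 - <<'E'
from k import *
import sys; sys.argv=['']
from m import rect
for n in ('side','top'):
    c=vision.read_camera(n); P=cloud(c); I=c['image'];hsv=cv2.cvtColor(I,cv2.COLOR_RGB2HSV); x,y,z=P[...,0],P[...,1],P[...,2]
    m=(x>.38)&(x<.68)&(y>-.34)&(y<-.06)&(z>.014)&(z<.03); rect(P[m],n+' rack')
R1,p1=tcp_for_lip(np.array([.434,.225,.135]),88.5,0)
s=bot.read_state()
to(R1,p1,15,s)
Rc=Rn.from_rotvec(s['tcp_rot']).as_matrix()
for p in (0,30,60):
    R,q=tcp_for_lip(np.array([.434,.225,.105]),88.5,p); print(p,q.round(4))
E
```

```text
side rack 1915 c [ 527.7 -205.9] s [159.3 232.8] a 16.2 z [16.3 21.9 25.8]
top rack 549 c [ 529.6 -203.2] s [160.3 224.2] a 16.1 z [14.4 20.7 25.4]
from [ 0.5423 -0.2991  0.1803] to [0.4296 0.0401 0.1805] shift(tool, /0.1) [-0.0252 -0.2054  0.1181] shift in target axes [-0.081  -0.1941  0.1119] turn(/.5) [0.0003 0.0165 0.0276] per row n= 15
0 [0.4296 0.0401 0.1505]
30 [0.4309 0.0876 0.2369]
60 [0.4331 0.1719 0.2879]
```

Request:
{"fn": "play_rows", "kwargs": {"moves": [[[0, 0, 0, -0.012, -0.1, 0.059, 0], [0, 0, 0, -0.025, -0.205, 0.118, 0], [0, 0, 0, -0.025, -0.205, 0.118, 0], [0, 0, 0, -0.025, -0.205, 0.118, 0], [0, 0, 0, -0.025, -0.205, 0.118, 0]]]}}

```text
time: 4.52
tool_pos: [0.5086, -0.1971, 0.1805]
tcp_rot: [-2.608, -0.28, 0.079]
wrist_force: [0.2, 0.5, -3.7]
width: 0.131
grip_force: 97.4
```

Request:
{"fn": "play_rows", "kwargs": {"moves": [[[0, 0, 0, -0.025, -0.205, 0.118, 0], [0, 0, 0, -0.025, -0.205, 0.118, 0], [0, 0, 0, -0.025, -0.205, 0.118, 0], [0, 0, 0, -0.025, -0.205, 0.118, 0], [0, 0, 0, -0.025, -0.205, 0.118, 0]]]}}

```text
time: 4.93
tool_pos: [0.471, -0.0841, 0.1805]
tcp_rot: [-2.608, -0.28, 0.079]
wrist_force: [0.6, 0.6, -4.5]
width: 0.125
grip_force: 97.6
```

Request:
{"fn": "play_rows", "kwargs": {"moves": [[[0, 0, 0, -0.025, -0.205, 0.118, 0], [0, 0, 0, -0.025, -0.205, 0.118, 0], [0, 0, 0, -0.025, -0.205, 0.118, 0], [0, 0, 0, -0.025, -0.205, 0.118, 0], [0, 0.02, 0.035, -0.012, -0.1, 0.059, 0]]]}}

```text
time: 5.35
tool_pos: [0.4365, 0.0184, 0.1802]
tcp_rot: [-2.609, -0.256, 0.074]
wrist_force: [-0.7, 0.3, -4.5]
width: 0.129
grip_force: 97.7
```

Request:
{"fn": "play_rows", "kwargs": {"moves": [[[0, 0.046, 0.077, 0, 0, 0, 0], [0, 0.046, 0.077, 0, 0, 0, 0], [0, 0.046, 0.077, 0, 0, 0, 0], [0, 0.046, 0.077, 0, 0, 0, 0], [0, 0.04, 0.07, 0, 0, 0, 0]]]}}

```text
time: 5.77
tool_pos: [0.4375, 0.0163, 0.1802]
tcp_rot: [-2.621, 0.035, -0.009]
wrist_force: [-0.3, -1.3, -3.6]
width: 0.127
grip_force: 97.8
```

```bash
python3 - <<'E'
from k import *
s=bot.read_state(); print(s['q'].round(3),s['time'],s['wrist_force'].round(2),s['torque'].round(2))
R1,p1=tcp_for_lip(np.array([.434,.225,.105]),88.5,0); to(R1,p1,3,s)
# per-row constants for rotating about the lip, 1 deg
a,pa=tcp_for_lip(np.zeros(3),88.5,0)
for d in (1,2,3):
    b,pb=tcp_for_lip(np.zeros(3),88.5,d); print(d,(Rn.from_matrix(a.T@b).as_rotvec()/.5).round(4),(a.T@(pb-pa)/.1).round(4))
c=vision.read_camera('top'); save(c,'t3.png')
E
```

```text
[-0.401 -0.062  2.15   0.501  1.297  0.999] 5.7667 [-0.26 -1.34 -3.6 ] [-0.8   0.01  0.01]
from [0.4375 0.0163 0.1802] to [0.4296 0.0401 0.1505] shift(tool, /0.1) [-0.0282 -0.0191  0.1249] shift in target axes [-0.0282 -0.0187  0.1249] turn(/.5) [ 0.0024  0.0002 -0.0002] per row n= 3
1 [-0.0349 -0.     -0.    ] [ 0.     -0.0232 -0.0238]
2 [-0.0698 -0.     -0.    ] [ 0.     -0.0469 -0.0472]
3 [-0.1047  0.      0.    ] [-0.     -0.0709 -0.0701]
```

View pics/t3.png

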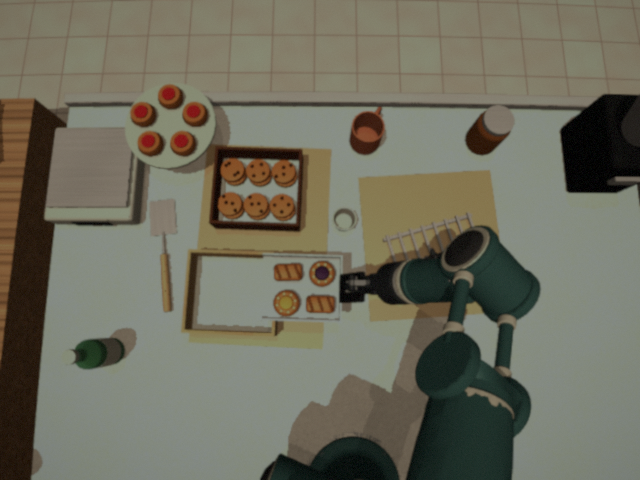

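The top view shows the tray over the crate's near half (lip at x≈263 px) with all four pastries aboard. I'll lower 30 mm, then tilt about the lip.

Request:
{"fn": "play_rows", "kwargs": {"moves": [[[0, 0, 0, -0.028, -0.019, 0.125, 0], [0, 0, 0, -0.028, -0.019, 0.125, 0], [0, 0, 0, -0.028, -0.019, 0.125, 0], [-0.035, 0, 0, 0, -0.023, -0.024, 0], [-0.07, 0, 0, 0, -0.047, -0.047, 0]]]}}

```text
time: 6.23
tool_pos: [0.4281, 0.0433, 0.158]
tcp_rot: [-2.674, 0.034, -0.001]
wrist_force: [-0.2, 0.5, -3.4]
width: 0.13
grip_force: 97.7
```

Request:
{"fn": "play_rows", "kwargs": {"moves": [[[-0.07, 0, 0, 0, -0.047, -0.047, 0], [-0.07, 0, 0, 0, -0.047, -0.047, 0], [-0.07, 0, 0, 0, -0.047, -0.047, 0], [-0.07, 0, 0, 0, -0.047, -0.047, 0], [-0.07, 0, 0, 0, -0.047, -0.047, 0]]]}}

```text
time: 6.65
tool_pos: [0.4306, 0.0557, 0.1918]
tcp_rot: [-2.851, 0.034, -0.006]
wrist_force: [-0.3, 0.1, -3.8]
width: 0.128
grip_force: 97.7
```

Request:
{"fn": "play_rows", "kwargs": {"moves": [[[-0.07, 0, 0, 0, -0.047, -0.047, 0], [-0.07, 0, 0, 0, -0.047, -0.047, 0], [-0.07, 0, 0, 0, -0.047, -0.047, 0], [-0.07, 0, 0, 0, -0.047, -0.047, 0], [-0.035, 0, 0, 0, -0.023, -0.024, 0]]]}}

```text
time: 7.07
tool_pos: [0.4311, 0.0722, 0.2178]
tcp_rot: [-3.008, 0.035, -0.005]
wrist_force: [0.3, 0.0, -3.5]
width: 0.123
grip_force: 97.7
```

```bash
cat >> k.py <<'E'
def lip(s=None):
    s=s or bot.read_state(); R=Rn.from_rotvec(s['tcp_rot']).as_matrix(); Rt=R@RT.T
    o=s['tool_pos']-Rt@grasp_offset(); print('t',s['time'],'q',s['q'].round(2),'lip',(o+Rt@[.085,0,.004]).round(4),'pitch',np.degrees(np.arcsin(-Rt[2,0])).round(1),'yaw',np.degrees(np.arctan2(Rt[1,0],Rt[0,0])).round(1),'roll',np.degrees(Rt[2,1]).round(1),'F',s['wrist_force'].round(2))
E
python3 -c "
from k import *
lip()"
```

```text
t 7.0667 q [ 0.   -0.2   2.12  0.14  1.23  1.55] lip [0.4344 0.226  0.1054] pitch 22.3 yaw 88.6 roll -0.1 F [ 0.31  0.05 -3.55]
```

Request:
{"fn": "play_rows", "kwargs": {"moves": [[[-0.052, 0, 0, 0, -0.035, -0.036, 0], [-0.052, 0, 0, 0, -0.035, -0.036, 0], [-0.052, 0, 0, 0, -0.035, -0.036, 0], [-0.052, 0, 0, 0, -0.035, -0.036, 0], [-0.052, 0, 0, 0, -0.035, -0.036, 0]]]}}

```text
time: 7.48
tool_pos: [0.4309, 0.0876, 0.2363]
tcp_rot: [-3.138, 0.038, -0.0]
wrist_force: [-0.3, 0.7, -3.9]
width: 0.127
grip_force: 97.7
```

Request:
{"fn": "play_rows", "kwargs": {"moves": [[[-0.035, 0, 0, 0, -0.023, -0.024, 0], [-0.035, 0, 0, 0, -0.023, -0.024, 0], [-0.035, 0, 0, 0, -0.023, -0.024, 0], [-0.035, 0, 0, 0, -0.023, -0.024, 0], [-0.035, 0, 0, 0, -0.023, -0.024, 0]]]}}

```text
time: 7.9
tool_pos: [0.4318, 0.0987, 0.2481]
tcp_rot: [3.057, -0.038, 0.0]
wrist_force: [0.0, 0.7, -3.6]
width: 0.129
grip_force: 97.7
```

Request:
{"fn": "play_rows", "kwargs": {"moves": [[[-0.035, 0, 0, 0, -0.023, -0.024, 0], [-0.035, 0, 0, 0, -0.023, -0.024, 0], [-0.035, 0, 0, 0, -0.023, -0.024, 0], [-0.035, 0, 0, 0, -0.023, -0.024, 0], [-0.035, 0, 0, 0, -0.023, -0.024, 0]]]}}

```text
time: 8.32
tool_pos: [0.4324, 0.1116, 0.2589]
tcp_rot: [2.97, -0.037, -0.0]
wrist_force: [-0.4, 0.1, -3.0]
width: 0.128
grip_force: 97.8
```

Request:
{"fn": "play_rows", "kwargs": {"moves": [[[-0.035, 0, 0, 0, -0.023, -0.024, 0], [-0.035, 0, 0, 0, -0.023, -0.024, 0], [-0.035, 0, 0, 0, -0.023, -0.024, 0], [-0.035, 0, 0, 0, -0.023, -0.024, 0], [-0.035, 0, 0, 0, -0.023, -0.024, 0]]]}}

```text
time: 8.73
tool_pos: [0.4328, 0.1254, 0.2683]
tcp_rot: [2.882, -0.036, -0.002]
wrist_force: [0.2, 0.3, -2.6]
width: 0.125
grip_force: 97.7
```

```bash
python3 - <<'E'
from k import *
lip()
c=vision.read_camera('side'); save(c,'s4.png')
E
```

```text
t 8.7333 q [ 0.41 -0.12  1.97 -0.24  1.41  2.06] lip [0.4351 0.2244 0.1056] pitch 44.9 yaw 88.5 roll -0.1 F [ 0.17  0.27 -2.61]
```

View pics/s4.png

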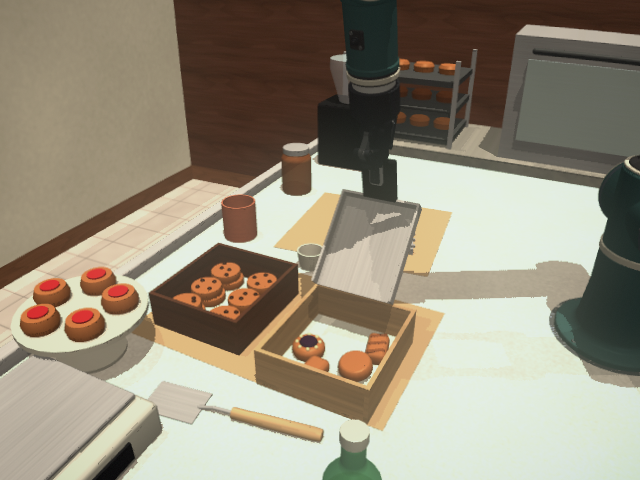

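All four pastries are in the pale crate: (308,345), (317,367), (355,365) and (377,347). The tray is empty, so I'll tilt back to level and raise it.

Request:
{"fn": "play_rows", "kwargs": {"moves": [[[0.07, 0, 0, 0, 0.046, 0.048, 0], [0.14, 0, 0, 0, 0.092, 0.097, 0], [0.14, 0, 0, 0, 0.092, 0.097, 0], [0.14, 0, 0, 0, 0.092, 0.097, 0], [0.14, 0, 0, 0, 0.092, 0.097, 0]]]}}

```text
time: 9.2
tool_pos: [0.4319, 0.0781, 0.2309]
tcp_rot: [-3.082, 0.036, -0.007]
wrist_force: [-0.7, -0.9, -3.1]
width: 0.13
grip_force: 98.0
```

Request:
{"fn": "play_rows", "kwargs": {"moves": [[[0.14, 0, 0, 0, 0.092, 0.097, 0], [0.14, 0, 0, 0, 0.092, 0.097, 0], [0.14, 0, 0, 0, 0.092, 0.097, 0], [0.14, 0, 0, 0, 0.092, 0.097, 0], [0.14, 0, 0, 0, 0.092, 0.097, 0]]]}}

```text
time: 9.62
tool_pos: [0.4312, 0.0418, 0.1744]
tcp_rot: [-2.733, 0.033, -0.013]
wrist_force: [0.3, 0.2, -2.5]
width: 0.13
grip_force: 98.0
```

Request:
{"fn": "play_rows", "kwargs": {"moves": [[[0.14, 0, 0, 0, 0.092, 0.097, 0], [0.1, 0, 0, 0, 0.066, 0.07, 0], [0, 0, 0, 0, -0.08, -0.139, 0], [0, 0, 0, 0, -0.08, -0.139, 0], [0, 0, 0, 0, 0, 0, 0]]]}}

```text
time: 10.03
tool_pos: [0.4324, 0.0342, 0.1865]
tcp_rot: [-2.616, 0.032, -0.016]
wrist_force: [1.4, -0.1, -1.8]
width: 0.127
grip_force: 98.4
```

```bash
python3 - <<'E'
from k import *
s=bot.read_state(); lip(s)
Rt=trayR(105); R=Rt@RT; p=np.array([.528,-.205,.022])+Rt@grasp_offset()
to(R,p+[0,0,.11],15,s); print(p)
E
```

```text
t 10.0333 q [-0.37 -0.09  2.17  0.51  1.3   1.02] lip [0.437  0.2192 0.1413] pitch -0.1 yaw 88.5 roll -0.3 F [ 1.37 -0.09 -1.8 ]
from [0.4324 0.0342 0.1865] to [ 0.5543 -0.3014  0.1815] shift(tool, /0.1) [ 0.087   0.1936 -0.1079] shift in target axes [ 0.0206  0.2071 -0.1157] turn(/.5) [-0.0001 -0.0198 -0.0328] per row n= 15
[ 0.55433186 -0.30144321  0.0715    ]
```

Request:
{"fn": "play_rows", "kwargs": {"moves": [[[0, 0, 0, 0.043, 0.097, -0.054, 0], [0, 0, 0, 0.087, 0.194, -0.108, 0], [0, 0, 0, 0.087, 0.194, -0.108, 0], [0, 0, 0, 0.087, 0.194, -0.108, 0], [0, 0, 0, 0.087, 0.194, -0.108, 0]]]}}

```text
time: 10.45
tool_pos: [0.4673, -0.0669, 0.1815]
tcp_rot: [-2.616, 0.03, -0.01]
wrist_force: [0.4, -0.4, -2.3]
width: 0.126
grip_force: 98.3
```

Request:
{"fn": "play_rows", "kwargs": {"moves": [[[0, 0, 0, 0.087, 0.194, -0.108, 0], [0, 0, 0, 0.087, 0.194, -0.108, 0], [0, 0, 0, 0.087, 0.194, -0.108, 0], [0, 0, 0, 0.087, 0.194, -0.108, 0], [0, 0, 0, 0.087, 0.194, -0.108, 0]]]}}

```text
time: 10.87
tool_pos: [0.508, -0.1792, 0.1791]
tcp_rot: [-2.615, 0.031, -0.01]
wrist_force: [0.4, 0.1, -2.4]
width: 0.129
grip_force: 98.3
```

Request:
{"fn": "play_rows", "kwargs": {"moves": [[[0, 0, 0, 0.087, 0.194, -0.108, 0], [0, 0, 0, 0.087, 0.194, -0.108, 0], [0, 0, 0, 0.087, 0.194, -0.108, 0], [0, 0, 0, 0.087, 0.194, -0.108, 0], [0, 0, 0, 0.087, 0.194, -0.108, 0]]]}}

```text
time: 11.28
tool_pos: [0.5487, -0.2911, 0.1767]
tcp_rot: [-2.615, 0.031, -0.01]
wrist_force: [0.2, 1.7, -1.7]
width: 0.127
grip_force: 98.3
```

Request:
{"fn": "play_rows", "kwargs": {"moves": [[[0, -0.059, -0.098, 0.043, 0.097, -0.054, 0], [0, -0.059, -0.098, 0, 0, 0, 0], [0, -0.059, -0.098, 0, 0, 0, 0], [0, -0.059, -0.098, 0, 0, 0, 0], [0, -0.059, -0.098, 0, 0, 0, 0]]]}}

```text
time: 11.7
tool_pos: [0.5525, -0.3016, 0.1763]
tcp_rot: [-2.595, -0.344, 0.097]
wrist_force: [-0.1, 0.4, -2.4]
width: 0.126
grip_force: 98.4
```

Request:
{"fn": "play_rows", "kwargs": {"moves": [[[0, 0, 0, 0, 0, 0, 0], [0, 0, 0, 0, 0, 0, 0], [0, 0, 0, 0, 0, 0, 0]]]}}

```text
time: 11.95
tool_pos: [0.5525, -0.3008, 0.1773]
tcp_rot: [-2.595, -0.338, 0.096]
wrist_force: [-0.1, -0.4, -2.9]
width: 0.127
grip_force: 98.4
```

```bash
python3 - <<'E'
from k import *
from m import rect
s=bot.read_state(); lip(s)
Rt=trayR(105); R=Rt@RT; p=np.array([.528,-.205,.022])+Rt@grasp_offset()
to(R,p+[0,0,.02],6,s)
for n in ('top','side'):
    c=vision.read_camera(n); P=cloud(c); I=c['image']; x,y,z=P[...,0],P[...,1],P[...,2]; hsv=cv2.cvtColor(I,cv2.COLOR_RGB2HSV)
    # pan floor plane level?
    l=(P-[.528,-.205,0])@Rt
    m=(abs(l[...,0])<.075)&(abs(l[...,1])<.06)&(z>.11)&(z<.16); G=P[m]; A=np.c_[G[:,:2]-[.528,-.205],np.ones(len(G))]; k=np.linalg.lstsq(A,G[:,2],rcond=None)[0]; print(n,'slopes along,across',(Rt[:2,:2].T@k[:2]).round(3),'floor z',k[2].round(4))
    m=(abs(l[...,0])<.1)&(abs(l[...,1])<.09)&(z>.125)&(z<.165)&(hsv[...,1]<70); rect(P[m],n+' pan')
E
```

```text
t 11.95 q [-0.7   0.49  1.49  0.29  1.61  0.56] lip [ 0.5043 -0.122   0.1325] pitch -0.2 yaw 104.9 roll 0.2 F [-0.11 -0.38 -2.92]
from [ 0.5525 -0.3008  0.1773] to [ 0.5543 -0.3014  0.0915] shift(tool, /0.1) [0.0031 0.0736 0.1226] shift in target axes [0.0027 0.0731 0.1229] turn(/.5) [-0.0013  0.0006 -0.001 ] per row n= 6
top slopes along,across [0.01  0.004] floor z 0.1318
top pan 5224 c [ 527.7 -204.5] s [141.1 175.6] a 14.8 z [128.2 132.2 154. ]
side slopes along,across [0.002 0.007] floor z 0.1346
side pan 2334 c [ 524.1 -205.9] s [141.1 180.7] a 14.5 z [132.2 135.1 160.5]
```

Request:
{"fn": "play_rows", "kwargs": {"moves": [[[0, 0, 0, 0, 0.074, 0.123, 0], [0, 0, 0, 0, 0.074, 0.123, 0], [0, 0, 0, 0, 0.074, 0.123, 0], [0, 0, 0, 0, 0.074, 0.123, 0], [0, 0, 0, 0, 0.074, 0.123, 0]]]}}

```text
time: 12.47
tool_pos: [0.5519, -0.3012, 0.1039]
tcp_rot: [-2.594, -0.339, 0.097]
wrist_force: [0.0, -0.2, -3.3]
width: 0.126
grip_force: 98.4
```

Request:
{"fn": "play_rows", "kwargs": {"moves": [[[0, 0, 0, 0, 0.074, 0.123, 0], [0, 0, 0, 0, 0.035, 0.06, 0], [0, 0, 0, 0, 0.03, 0.052, 0], [0, 0, 0, 0, 0.012, 0.02, 0], [0, 0, 0, 0, 0, 0, 0]]]}}

```text
time: 12.88
tool_pos: [0.5527, -0.3018, 0.0763]
tcp_rot: [-2.595, -0.34, 0.096]
wrist_force: [-0.0, 0.8, -3.2]
width: 0.131
grip_force: 98.3
```

Request:
{"fn": "play_rows", "kwargs": {"moves": [[[0, 0, 0, 0, 0.005, 0.0087, 0], [0, 0, 0, 0, 0, 0, 0], [0, 0, 0, 0, 0, 0, 0]]]}}

```text
time: 13.13
tool_pos: [0.5532, -0.3023, 0.0767]
tcp_rot: [-2.596, -0.34, 0.094]
wrist_force: [-0.0, -0.6, -2.2]
width: 0.129
grip_force: 98.4
```

```bash
python3 - <<'E'
from k import *
s=bot.read_state(); lip(s); print(s['tool_pos'],s['torque'].round(2))
E
```

```text
t 13.1333 q [-0.7   0.58  1.55  0.29  1.46  0.51] lip [ 0.5049 -0.1236  0.0317] pitch -0.1 yaw 105.0 roll 0.1 F [-0.   -0.61 -2.16]
[ 0.55321619 -0.30226467  0.0767289 ] [-0.57 -0.16 -0.05]
```

Not yet in contact; I'll go down about 1 mm at a time while watching the force.

Request:
{"fn": "play_rows", "kwargs": {"moves": [[[0, 0, 0, 0, 0.01, 0.0173, 0], [0, 0, 0, 0, 0.005, 0.0087, 0], [0, 0, 0, 0, 0, 0, 0], [0, 0, 0, 0, 0, 0, 0]]]}}

```text
time: 13.47
tool_pos: [0.5526, -0.3018, 0.0728]
tcp_rot: [-2.595, -0.34, 0.095]
wrist_force: [0.3, 0.1, -2.1]
width: 0.126
grip_force: 98.4
```

Request:
{"fn": "play_rows", "kwargs": {"moves": [[[0, 0, 0, 0, 0.005, 0.0087, 0], [0, 0, 0, 0, 0, 0, 0], [0, 0, 0, 0, 0, 0, 0]]]}}

```text
time: 13.72
tool_pos: [0.5528, -0.302, 0.0723]
tcp_rot: [-2.595, -0.34, 0.095]
wrist_force: [-0.7, -0.8, -0.6]
width: 0.127
grip_force: 98.9
```

Contact has begun. A touch more, then release with a modest opening and back out.

Request:
{"fn": "play_rows", "kwargs": {"moves": [[[0, 0, 0, 0, 0.002, 0.004, 0], [0, 0, 0, 0, 0, 0, 0], [0, 0, 0, 0, 0, 0, 20], [0, 0, 0, 0, 0, 0, 30], [0, 0, 0, 0, 0, 0, 50]]]}}

```text
time: 14.13
tool_pos: [0.5528, -0.3016, 0.0712]
tcp_rot: [-2.595, -0.34, 0.095]
wrist_force: [0.2, -0.1, -0.0]
width: 0.481
grip_force: 0.0
```

Request:
{"fn": "play_rows", "kwargs": {"moves": [[[0, 0, 0, 0, 0, 0, 70], [0, 0, 0, 0, 0, 0, 70], [0, 0, 0, 0, 0, 0, 70], [0, 0, 0, 0, 0, 0, 70], [0, 0, 0, 0, 0, 0, 70]]]}}

```text
time: 14.55
tool_pos: [0.5527, -0.3018, 0.0713]
tcp_rot: [-2.595, -0.34, 0.095]
wrist_force: [-0.1, -0.1, 1.0]
width: 0.819
grip_force: 0.0
```

Request:
{"fn": "play_rows", "kwargs": {"moves": [[[0, 0, 0, 0, 0, -0.15, 70], [0, 0, 0, 0, 0, -0.25, 70], [0, 0, 0, 0, 0, -0.3, 70], [0, 0, 0, 0, 0, -0.3, 70], [0, 0, 0, 0, 0, -0.3, 70]]]}}

```text
time: 14.97
tool_pos: [0.5698, -0.3653, 0.1847]
tcp_rot: [-2.595, -0.34, 0.096]
wrist_force: [0.2, -0.7, -0.1]
width: 0.821
grip_force: 0.0
```

```bash
python3 - <<'E'
from k import *
from m import rect
Rt=trayR(105.8)
for n in ('top','side'):
    c=vision.read_camera(n); save(c,n+'9.png'); P=cloud(c); I=c['image']; x,y,z=P[...,0],P[...,1],P[...,2]; hsv=cv2.cvtColor(I,cv2.COLOR_RGB2HSV)
    l=(P-[.529,-.205,0])@Rt
    m=(abs(l[...,0])<.07)&(abs(l[...,1])<.055)&(z>.01)&(z<.045); G=P[m]; A=np.c_[G[:,:2]-[.528,-.205],np.ones(len(G))]; k=np.linalg.lstsq(A,G[:,2],rcond=None)[0]; print(n,'slopes',(Rt[:2,:2].T@k[:2]).round(3),'floor z',k[2].round(4))
    m=(abs(l[...,0])<.11)&(abs(l[...,1])<.09)&(z>.038)&(z<.055)&(hsv[...,1]<70); rect(P[m],n+' walls')
E
```

```text
top slopes [-0.    -0.003] floor z 0.0258
top walls 412 c [ 528.2 -206.1] s [141.2 174. ] a 14.9 z [38.5 45.6 53.5]
side slopes [-0.001  0.002] floor z 0.028
side walls 411 c [ 524.7 -206.2] s [140.6 178. ] a 15.1 z [38.5 46.6 54.2]
```

View pics/side9.png

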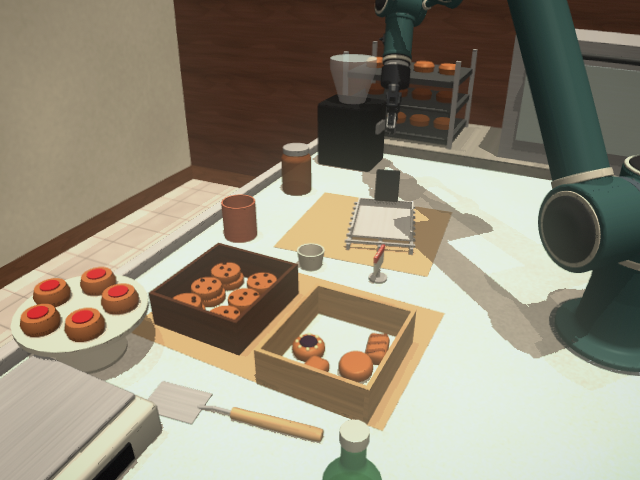

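The tray lies flat and centred on the rack, the gripper is clear, and the pastries are in the crate at (308,345), (317,367), (355,365) and (377,347). The sign, ramekin and spatula stand where they were. Handing in.

```bash
python3 -c "
from workcell import bot
print(bot.finish_job())"
```

```text
the job is handed in; nothing more can be done
None
```

I tipped all four pastries into the pale crate, set the empty tray back level and centred on its rack, released it, and handed the job in after about 15 s; no verdict came back.

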